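Index a sample carousel to the code reader and lock it

ROBOT

A 6-joint arm with a two-finger parallel gripper is mounted at the origin on a cart in front of the work surface, level with it; the furniture and walls round the work are solid. World frame = base frame: x ahead of the robot, y to its left, z up, the work surface at z = 0. Lengths are in m, angles in rad, forces in N, time in s.
With the tool pointing down it reaches from about 0.375 to 0.9 m from the base axis. Payload 3.1 kg.
Tool frame: the origin (TCP) lies at the very end of the fingers, on their centre line; the grasp point (between the pads) lies 19 mm behind it; z points along the fingers, y is the line along which they close (so a half turn about z gives the same grasp; the last joint's range is limited). The gripper opens to 87 mm and grips with 3 to 60 N. Pads are 19 mm wide; open, the fingers measure 117 mm over their backs; the gripper's body (75 mm by 190 mm) begins 51 mm behind the grasp point.
Start: joints at [-1.419, 0.527, 1.433, -0, 1.181, -0.178], TCP at [0.203, -0.591, 0.223] pointing down, gripper open.
Joint ranges: [-3.08, 3.08], [-0.75, 2.2], [0.22, 2.44], [-1.43, 4.57], [0, 2.65], [-2.85, 2.85]. Speed limits (rad/s): [2.79, 2.79, 3.14, 3.14, 3.14, 3.14].

INTERFACE

Orientations are given as a unit quaternion [x, y, z, w].
In Python, from rig import robot gives the robot as it stands. The module is installed in compiled form; this text tells all that it offers.
- The arm moves only by the tool play_rows, never from a script. Its argument "steps" is one flat list of numbers, 5 for each row, row after row: the opening, from -1 (shut) to 1 (fully open), then the shift along the tool's x, y, z as a fraction of full scale, then the turn about the tool's z as a fraction of full scale. In form: [claw, tx, ty, tz, twist, claw, tx, ty, tz, twist, ...]. A call has exactly 10 rows; each row shifts and turns the commanded pose from where the row before left it, along the tool's axes as they then stand; what a row does not reach is not made up. Full scale, the value 1, is 0.03 m for a shift and 0.1 rad for a turn. A row lasts 1/10 s, in which the tool goes at most 50 mm and 8.59 degrees, less where a joint would pass 70% of its speed; a pose out of reach is approached as far as the arm can. A call with a number of a shift or a turn outside -1 to 1 is refused whole. A call with a gripper value outside its range is refused whole. The fingers move at their own pace and stop on an object; "grip_force" is the grip in N (left out, the last holds). Time passes only in rows, so rows that do not move let the fingers close, or fill a call up. It gives the time, the measured TCP pose, the force, the opening and the grip force at its end, in the units of the state.
- robot.get_obs(): the state, without advancing time (a new reading comes with each control period).
- robot.camera(name): name is "scene" or "top" or "wrist"; returns a dict with "image" (384x512x3 uint8, red, green, blue), "mtx" (3x3 intrinsics, pixels), "D" ([k1, k2, p1, p2, k3] as OpenCV has them; the pictures are not rectified), "rvec" (rotation vector, rad) and "tvec" (3), from world to camera coordinates, as OpenCV has them. Camera axes: x right, y down, z forward; pixel columns grow to the right and rows downward; lengths in m; the calibration is good to about 2 mm. A picture is of the moment at which its call begins. There is no depth.
- robot.hand_in(): hands the job in; it is judged then, once.
The state is a dict: "time": time; "q": joint angles; "joint_velocities": joint speeds; "joint_torque": joint torques, N m; "position": TCP position; "tool_rot": TCP orientation; "ft_force": force on the tool from outside, world axes, zero at the start; "moment": the same for the moment, N m; "grip_width": finger opening in m; "grip_force": force on a finger pad.
Only numpy, scipy, OpenCV 4.12 (cv2) and the standard library are available. Lean on these libraries where they do the work, as an engineer would, in place of code of your own. Each camera call takes 0.05 s, during which the arm holds its last target. There are 200 camera calls.

TASK

The sample carousel is locked with the wrong sample facing the code reader. With the fingertips only, push the locking lever's handle across until its pin is well clear of the wheel, push the wheel round by its spokes until the tall dropper bottle in the carousel stands in front of the reader, then push the lever back fully home so that its pin sits in the notch and the wheel is locked. Grasp and lift nothing, do not touch the bottle or the vials in the cups, and leave the other things on the bench where they are.

Things in the scene. Friction and masses are not known exactly. Their poses are not given: they have to be found in the camera images.
- carousel: Fixed grey base plate of the carousel, top 8 mm above the bench. Origin on the wheel's upright axis at bench height; x axis points from there to the code reader, z up. All positions below are in this frame. The plate reaches from x = -125 to 120 mm, y = -100 to 100 mm, with a tongue 90 mm wide under the reader out to x = 230 mm.
- reader_place (a point): Fixed point in front of the code reader, 62 mm from the wheel's axis on the carousel's x axis, z = 26 mm: where the axis of a cup at the reader lies. The reader is a grey box 64 mm wide on a post, x = 162 to 210 mm, z = 64 to 110 mm.
- wheel (a joint): Turn of the wheel about its upright axis, rad, positive counter-clockwise from above; 0 at the start, when it is locked. At value q the five cups lie at angles q + k*72 degrees from the carousel's x axis and the five spokes at q + 180 + k*72 degrees. Unlocked it needs about 0.12 N m (1 N near a spoke's end) either way, turns past a full turn, and stays where it is left.
- wheel_hub (a point): Centre of the hub's top, z = 70 mm, on the wheel's axis; hub radius 16 mm. The wheel is a white disc of radius 96 mm, z = 18 to 26 mm, with five grey cups of outer radius 21.5 mm, rim at z = 52 mm, centred 62 mm from the axis. A notch in the disc's rim lies below each spoke.
- spoke_a (a point): Point on the axis of the spoke that points straight away from the reader at the start, 100 mm from the wheel's axis, z = 58 mm; turns with the wheel. All five spokes are alike: level round steel bars of radius 4.5 mm at z = 58 mm, midway between the cups, with a black ball of radius 8.5 mm centred 121 mm from the axis.
- lock_lever (a joint): Turn of the locking lever, rad: 0 fully home (pin in a notch, wheel locked) to 0.52 fully open, growing clockwise from above. From about 0.35 the pin is clear of the disc. The handle needs about 1 N and stays where it is left.
- lever_pivot (a point): Upright pivot axis of the lever, fixed at x = -84, y = 56 mm, z = 15 mm. The lever's flat arms lie at z = 10 to 15 mm: one to the pin, the other to the knob.
- lock_pin (a point): Top of the lever's upright steel pin, radius 4 mm, z = 30 mm, 56 mm from the pivot. Home, it stands at x = -84, y = 0 in the notch below the spoke at 180 degrees. The notch is 10 mm wide with a mouth flared to 22 mm, so that on the way home the pin centres a wheel that is up to about 4 degrees off.
- lever_knob (a point): Axis of the black upright knob on the end of the lever's handle, at z = 45 mm: radius 8 mm, z = 17 to 60 mm, 90 mm from the pivot. At lever value v it lies at angle 194.3 degrees - v about the pivot: at x = -171, y = 34 mm home and y = 80 mm fully open, so it is pushed towards +y to release and towards -y to lock.
- dropper_1: The only dropper bottle in the carousel: amber, with a black rubber bulb, 34 mm in diameter and 97 mm tall, standing in one of the cups (the start puts it in any cup but the one at the reader). Origin at the centre of its underside, 26 mm above the bench; top at z = 123 mm. The cup leaves it about 2 mm of play each way.
- vial_1: Short capped vial in a cup of the carousel, 28 mm in diameter, 60 mm tall, top at z = 86 mm; origin at the centre of its underside, 26 mm above the bench, loose by up to 5 mm in its cup. It faces the reader at the start.
- vial_2: Short capped vial in a cup of the carousel, 28 mm in diameter, 60 mm tall, top at z = 86 mm; origin at the centre of its underside, 26 mm above the bench, loose by up to 5 mm in its cup.
- vial_3: Short capped vial in a cup of the carousel, 28 mm in diameter, 60 mm tall, top at z = 86 mm; origin at the centre of its underside, 26 mm above the bench, loose by up to 5 mm in its cup.
- vial_4: Short capped vial in a cup of the carousel, 28 mm in diameter, 60 mm tall, top at z = 86 mm; origin at the centre of its underside, 26 mm above the bench, loose by up to 5 mm in its cup.
- dropper_2: Bystander: a second, like dropper bottle (34 x 97 mm) that stands on the bench beside the carousel; origin at the centre of its underside.
- marker_1: Bystander: marker pen 125 mm long, 14 mm high, lying left of the carousel; origin at the centre of its underside.
- timer: Bystander: timer 66 x 66 x 18 mm, lying on the bench; origin at the centre of its underside.
- spatula_1: Bystander: steel spatula 180 mm long, lying in front of the balance; origin at the centre of its underside.
Not all that is in view belongs to the job. Leave any green or yellow look-alike of the vial_4 alone. Leave any pink look-alike of the vial_1 alone.

How it is judged:
On the way, in this order (a step that is already met when the one before it is completed fails the run):
1. the locking lever is pushed open, its pin clear of the wheel (value of joint lock_lever above 0.35 rad), for 0.2 s.
2. the wheel is turned until the dropper bottle stands in front of the reader, the lever still open (horizontal distance between dropper_1 and reader_place below 0.008 m and value of joint lock_lever above 0.2 rad), for 0.2 s.
3. the lever is pushed fully home, the wheel locked with the dropper bottle in front of the reader (horizontal distance between dropper_1 and reader_place below 0.006 m and value of joint lock_lever below 0.06 rad), for 0.2 s.
At the end, for the whole second after the job is handed in: The dropper bottle stands upright (within 0.12 rad) in its cup within 6 mm, seen from above, of the place in front of the reader; the lever is home (under 0.06 rad) and the wheel at rest; all vials and the bottle sit down in their cups (within 6 mm of their starting height) (all of step 3 and angle between dropper_1's own z axis and vertical below 0.12 rad and height (world z) of each of dropper_1, vial_1, vial_2, vial_3, vial_4 below 0.032 m and velocity of joint wheel between -0.05 and 0.05 rad/s); the robot touches nothing.
It fails at once if the dropper bottle or a vial in the carousel is lifted by 12 mm or tipped by 0.35 rad (height (world z) of any of dropper_1, vial_1, vial_2, vial_3, vial_4 above 0.038 m or angle between any of dropper_1, vial_1, vial_2, vial_3, vial_4's own z axis and vertical above 0.35 rad).
It fails at once if the robot presses on the dropper bottle or a vial in the carousel with more than 1 N (contact force between any of the arm, the fingers and dropper_1 above 1 N or contact force between any of the arm, the fingers and vial_1 above 1 N or contact force between any of the arm, the fingers and vial_2 above 1 N or contact force between any of the arm, the fingers and vial_3 above 1 N or contact force between any of the arm, the fingers and vial_4 above 1 N).
It fails at once if one of the other things on the bench is moved by more than 15 mm (distance of any of dropper_2, marker_1, timer, spatula_1 from where it was at the start of the episode above 0.015 m).
It also fails if it takes over 70 s, if anything falls off the work surface, if the arm or the gripper's body presses on something with over 40 N, if the wrist force passes 120 N, or if a joint passes its speed limit or range.

## Working session

There is one attempt and no reset: what is moved stays moved. The work goes in short steps, Python scripts to look and compute and a tool call to move; the robot and the scene stay as the last step left them, time stands still between calls to the robot, and variables do not carry over. Pictures are saved under pics/ and viewed, at most 10 in all, crops included, and the job is handed in when it is done.

Besides the shell and the picture viewer there is one more tool, called by a JSON object that holds its "op" and its "data", one argument or row to a line. play_rows: Moves the arm, as the interface text tells. Shift numbers are shares of 0.03 m and turn numbers shares of 0.1 rad, none past 1 either way. Its arguments: {"type":"object","properties":{"steps":{"type":"array"},"grip_force":{"type":"number"}},"required":["steps"]}

```bash
mkdir -p pics
python3 - <<'E'
from rig import robot
import cv2,pickle
o=robot.get_obs();print(o['time'],o['position'],o['tool_rot'],o['grip_width'])
for n in("top","scene"):
    c=robot.camera(n);pickle.dump(c,open(n+'.pkl','wb'));cv2.imwrite(f'pics/{n}0.png',c['image'][:,:,::-1]);print(n,c['rvec'],c['tvec'],c['mtx'].tolist() if hasattr(c['mtx'],'tolist') else c['mtx'],c['D'])
E
```

```text
0.0 [ 0.20291256 -0.59036721  0.22157892] [ 9.86355442e-01  1.64626214e-01  1.94005986e-05 -1.07308647e-03] 0.08715748719918798
top [ 2.12440402 -2.17789763  0.13116619] [0.19459095 0.58200817 1.51901921] [[447.010597750105, 0.0, 243.54238872503953], [0.0, 447.010597750105, 189.7027813657198], [0.0, 0.0, 1.0]] [-0.15726299  0.          0.          0.          0.        ]
scene [ 0.97312234 -2.45001953  1.04060098] [0.52046126 0.22409568 1.17592143] [[424.89545228072217, 0.0, 250.79643076523163], [0.0, 424.89545228072217, 189.67537869288793], [0.0, 0.0, 1.0]] [-0.0646458  0.         0.         0.         0.       ]
```

View pics/top0.png

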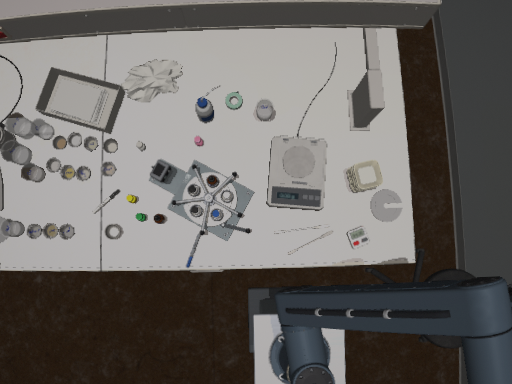

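View pics/scene0.png

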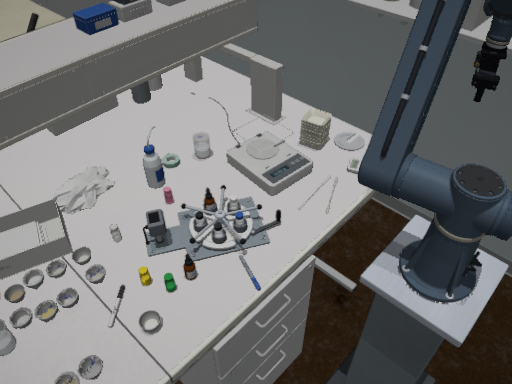

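Run:
```python
import cv2
a=cv2.imread('pics/top0.png')[145:275,130:270];b=cv2.imread('pics/scene0.png')[175:295,130:300]
a=cv2.resize(a,None,fx=4,fy=4,interpolation=3)
cv2.imwrite('pics/ca.png',a)
cv2.imwrite('pics/cb.png',cv2.resize(b,None,fx=4.5,fy=4.5,interpolation=3))
```

```text
(no output)
```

View pics/ca.png

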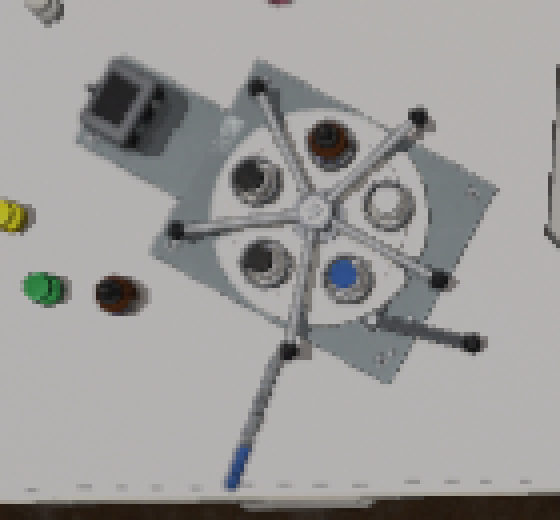

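View pics/cb.png

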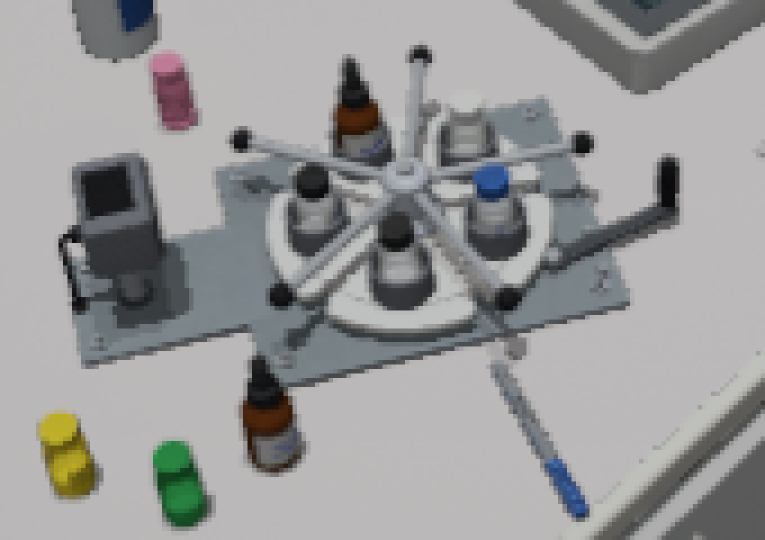

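```bash
cat > h.py <<'E'
import numpy as np,cv2,pickle
from scipy.optimize import least_squares
C={n:pickle.load(open(n+'.pkl','rb')) for n in('top','scene')}
def proj(n,P):
    c=C[n];return cv2.projectPoints(np.array(P,float).reshape(-1,3),np.array(c['rvec'],float),np.array(c['tvec'],float),np.array(c['mtx']),np.array(c['D'],float))[0].reshape(-1,2)
def ray(n,uv,z):
    c=C[n];R=cv2.Rodrigues(np.array(c['rvec'],float))[0]
    p=cv2.undistortPoints(np.array([[uv]],float),np.array(c['mtx']),np.array(c['D'],float))[0,0]
    d=R.T@np.r_[p,1];o=-R.T@np.array(c['tvec'],float).ravel();return o+d*(z-o[2])/d[2]
def T(p,P):
    P=np.atleast_2d(np.array(P,float));c,s=np.cos(p[2]),np.sin(p[2])
    return np.c_[p[0]+c*P[:,0]-s*P[:,1],p[1]+s*P[:,0]+c*P[:,1],P[:,2]]
E
python3 - <<'E'
from h import *
a=np.radians(180+72*np.arange(5))
balls=np.c_[.121*np.cos(a),.121*np.sin(a),0*a+.058]
L=np.vstack([balls,[0,0,.07],[-.171,.034,.059]])
ut=np.array([(439,280),(419,118),(258,88),(176,231),(289,351),(316,211),(474,343)])
us=np.array([(583,143),(418,55),(241,139),(281,295),(508,298),(404,175),(668,163)])
# ccw from above = visual ccw in top
ut=(ut+.5)/4-.5+[130,145];us=(us+.5)/4.5-.5+[130,175]
for sel in(('top',),('scene',),('top','scene')):
    f=lambda p:np.concatenate([(proj(n,T(p,L))-(ut if n=='top' else us)).ravel() for n in sel])
    r=least_squares(f,[.5,.2,1.0],loss='soft_l1')
    print(sel,r.x,np.round(f(r.x).reshape(-1,2),1).tolist())
p=r.x;np.save('p.npy',p)
q=lambda u,v:((u+.5)/4-.5+130,(v+.5)/4-.5+145)
print('knob home/open',T(p,[[-.171,.034,0],[-.154,.08,0]]))
print('pen ends',ray('top',q(286,355),.007),ray('top',q(232,488),.007))
print('drop2',ray('top',q(113,293),.09))
print('balls',T(p,balls),'bottle',T(p,[.062*np.cos(np.radians(-72)),.062*np.sin(np.radians(-72)),0]),'reader',T(p,[.186,0,0]))
s=lambda u,v:((u+.5)/4.5-.5+130,(v+.5)/4.5-.5+175)
print('pen scene',ray('scene',s(497,368),.007),ray('scene',s(580,512),.007))
E
```

```text
('top',) [0.55895593 0.30031302 1.0479836 ] [[0.2, 0.0], [-0.0, -0.2], [0.0, -0.0], [0.4, -0.0], [0.1, 0.1], [-0.2, 0.1], [-0.4, 0.0]]
('scene',) [0.55551532 0.30385876 1.04937796] [[-0.4, 0.1], [0.4, 0.4], [0.0, 0.3], [-0.2, 0.2], [-0.1, 0.2], [0.2, -1.1], [0.1, -0.4]]
('top', 'scene') [0.55771761 0.30171914 1.0492223 ] [[-0.1, 0.4], [-0.5, 0.1], [-0.4, 0.3], [-0.0, 0.4], [-0.3, 0.5], [-0.6, 0.5], [-0.8, 0.3], [-0.4, -0.6], [0.4, -0.3], [0.1, -0.5], [-0.1, -0.6], [-0.1, -0.6], [0.2, -1.9], [-0.0, -1.1]]
knob home/open [[0.44303841 0.17039633 0.        ]
 [0.41162493 0.20805523 0.        ]]
pen ends [0.43941784 0.33343474 0.007     ] [0.32386309 0.38284042 0.007     ]
drop2 [0.49166417 0.47052873 0.09      ]
balls [[0.49742991 0.19680778 0.058     ]
 [0.63886431 0.21196273 0.058     ]
 [0.66815674 0.35115798 0.058     ]
 [0.54482604 0.42203043 0.058     ]
 [0.43931106 0.32663676 0.058     ]] bottle [[0.61838874 0.28895143 0.        ]] reader [[0.65039127 0.46298783 0.        ]]
pen scene [0.43287828 0.34474533 0.007     ] [0.32132759 0.38712628 0.007     ]
```

{"op": "play_rows", "data": {
  "grip_force": 5,
  "steps": [-1, 0, 0, 0, -0.72, -1, 0, 0, 0, -0.72, -1, 0, 0, 0, -0.72, -1, 0, 0, 0, -0.72, -1, 0, 0, 0, -0.72, -1, 0, 0, 0, -0.72, -1, 0, 0, 0, -0.72, -1, 0, 0, 0, -0.72, -1, 0, 0, 0, -0.72, -1, 0, 0, 0, -0.72]
}}

```text
time: 1.1
position: [0.203, -0.5906, 0.2219]
tool_rot: [0.864, 0.503, 0.0, -0.001]
ft_force: [-0.1, -0.6, 0.2]
grip_width: 0.0153
grip_force: 0.0
```

{"op": "play_rows", "data": {
  "steps": [-1, 1, 0, 0, 0, -1, 1, 0, 0, 0, -1, 1, 0, 0, 0, -1, 1, 0, 0, 0, -1, 1, 0, 0, 0, -1, 1, 0, 0, 0, -1, 1, 0, 0, 0, -1, 1, 0, 0, 0, -1, 1, 0, 0, 0, -1, 1, 0, 0, 0]
}}

```text
time: 2.1
position: [0.3524, -0.3294, 0.2223]
tool_rot: [0.865, 0.501, 0.0, -0.0]
ft_force: [0.1, -0.1, 0.3]
grip_width: 0.0006
grip_force: 0.0
```

{"op": "play_rows", "data": {
  "steps": [-1, 1, 0, 0, 0, -1, 1, 0, 0, 0, -1, 1, 0, 0, 0, -1, 1, 0, 0, 0, -1, 1, 0, 0, 0, -1, 1, 0, 0, 0, -1, 1, 0, 0, 0, -1, 1, 0, 0, 0, -1, 1, 0, 0, 0, -1, 1, 0, 0, 0]
}}

```text
time: 3.1
position: [0.5014, -0.0691, 0.2223]
tool_rot: [0.865, 0.502, -0.0, -0.0]
ft_force: [-0.3, -0.3, 0.0]
grip_width: 0.0002
grip_force: 0.0
```

```bash
cat > st.py <<'E'
from rig import robot
import numpy as np
from scipy.spatial.transform import Rotation as R
p=np.load('p.npy');o=robot.get_obs();d=np.array(o['position']);c,s=np.cos(p[2]),np.sin(p[2])
e=d[:2]-p[:2];X=R.from_quat(o['tool_rot']).as_matrix()
f=np.array(o['ft_force'])
print('t',o['time'],'car mm',np.round([1e3*(c*e[0]+s*e[1]),1e3*(-s*e[0]+c*e[1]),1e3*d[2]],1),'yaw rel',round(np.degrees(np.arctan2(X[1,0],X[0,0])-p[2]),2),'tz',X[:,2].round(3),'Fcar',np.round([c*f[0]+s*f[1],-s*f[0]+c*f[1],f[2]],1),'w',round(o['grip_width'],4))
E
python3 st.py
```

```text
t 3.1 car mm [-349.6 -135.9  222.3] yaw rel 0.09 tz [-0.001  0.    -1.   ] Fcar [-0.4  0.1  0. ] w 0.0002
```

{"op": "play_rows", "data": {
  "steps": [-1, 1, 0, 0, 0, -1, 1, 0, 0, 0, -1, 1, -0.6, 0, 0, -1, 1, -0.7, 0, 0, -1, 1, -0.7, 0, 0, -1, 0.9, -1, 0, 0, -1, 0, -1, 0, 0, -1, 0, 0, 1, 0, -1, 0, 0, 1, 0, -1, 0, 0, 1, 0]
}}

```text
time: 4.1
position: [0.4847, 0.1433, 0.1318]
tool_rot: [0.865, 0.502, 0.0, 0.0]
ft_force: [1.0, -0.4, 0.3]
grip_width: 0.0009
grip_force: 0.0
```

```bash
python3 st.py
python3 - <<'E'
from rig import robot
import cv2
b=robot.camera('scene')['image'][150:300,120:320,::-1]
cv2.imwrite('pics/s1.png',cv2.resize(b,None,fx=4,fy=4,interpolation=3))
E
```

```text
t 4.1 car mm [-173.7  -15.7  131.8] yaw rel 0.15 tz [ 0.001  0.    -1.   ] Fcar [ 0.2 -1.1  0.3] w 0.0009
```

View pics/s1.png

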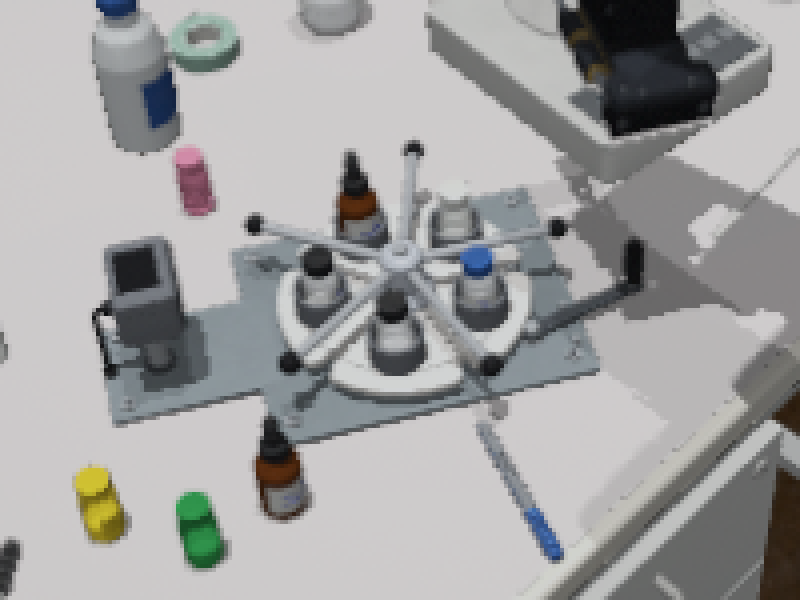

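Run:
```python
from h import *
for z in(.132,.15,.2,.25): print(z,(proj('scene',[.4847,.1433,z])-[120,150])*4)
```

```text
0.132 [[616.54698631 123.54303364]]
0.15 [[617.09683314 105.40727148]]
0.2 [[618.67525366  53.09398964]]
0.25 [[620.33260766  -2.2451523 ]]
```

{"op": "play_rows", "data": {
  "steps": [-1, 0, 0, 1, 0, -1, 0, 0, 1, 0, -1, 0, 0, 1, 0, -1, 0, 0, 0.3, 0, -1, 0, -0.4, 0, 0, -1, 0, -0.4, 0, 0, -1, 0, -0.4, 0, 0, -1, 0, -0.4, 0, 0, -1, 0, 0, 0, 0, -1, 0, 0, 0, 0]
}}

```text
time: 5.15
position: [0.4432, 0.1672, 0.0341]
tool_rot: [0.865, 0.502, 0.0, 0.0]
ft_force: [0.5, 0.3, 0.3]
grip_width: 0.0006
grip_force: 0.0
```

```bash
python3 st.py
```

```text
t 5.15 car mm [-173.7   32.2   34.1] yaw rel 0.14 tz [ 0.001  0.    -1.   ] Fcar [ 0.5 -0.2  0.3] w 0.0006
```

{"op": "play_rows", "data": {
  "steps": [-1, 0, -0.2, 0, 0, -1, 0, -0.2, 0, 0, -1, 0, -0.2, 0, 0, -1, 0, -0.2, 0, 0, -1, 0, 0, 0, 0, -1, 0, 0, 0, 0, -1, 0, 0, 0, 0, -1, 0, 0, 0, 0, -1, 0, 0, 0, 0, -1, 0, 0, 0, 0]
}}

```text
time: 6.15
position: [0.4225, 0.1785, 0.0335]
tool_rot: [0.865, 0.501, -0.0, -0.0]
ft_force: [-0.1, -0.7, -0.4]
grip_width: 0.0007
grip_force: 0.0
```

```bash
python3 st.py
python3 - <<'E'
from rig import robot
import cv2
b=robot.camera('top')['image'][145:275,150:290,::-1]
cv2.imwrite('pics/t1.png',cv2.resize(b,None,fx=4,fy=4,interpolation=3))
E
```

```text
t 6.15 car mm [-174.2   55.9   33.5] yaw rel 0.08 tz [-0. -0. -1.] Fcar [-0.7 -0.3 -0.4] w 0.0007
```

View pics/t1.png

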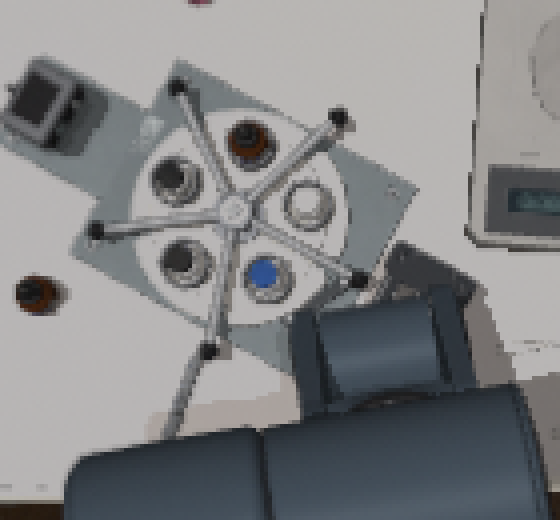

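{"op": "play_rows", "data": {
  "steps": [-1, 0, -0.1, 0, 0, -1, 0, 0, 0, 0, -1, 0, 0, 0, 0, -1, 0, 0, 0, 0, -1, 0, 0, 0, 0, -1, 0, 0, 0, 0, -1, 0, 0, 0, 0, -1, 0, 0, 0, 0, -1, 0, 0, 0, 0, -1, 0, 0, 0, 0]
}}

```text
time: 7.2
position: [0.4199, 0.1801, 0.0336]
tool_rot: [0.865, 0.502, 0.0, -0.0]
ft_force: [1.4, 0.9, 0.6]
grip_width: 0.0005
grip_force: 0.2
```

```bash
python3 st.py
python3 - <<'E'
from rig import robot
import cv2
b=robot.camera('scene')['image'][170:290,180:320,::-1]
cv2.imwrite('pics/s2.png',cv2.resize(b,None,fx=5,fy=5,interpolation=3))
E
```

```text
t 7.2 car mm [-174.1   58.9   33.6] yaw rel 0.09 tz [-0.  0. -1.] Fcar [ 1.5 -0.8  0.6] w 0.0005
```

View pics/s2.png

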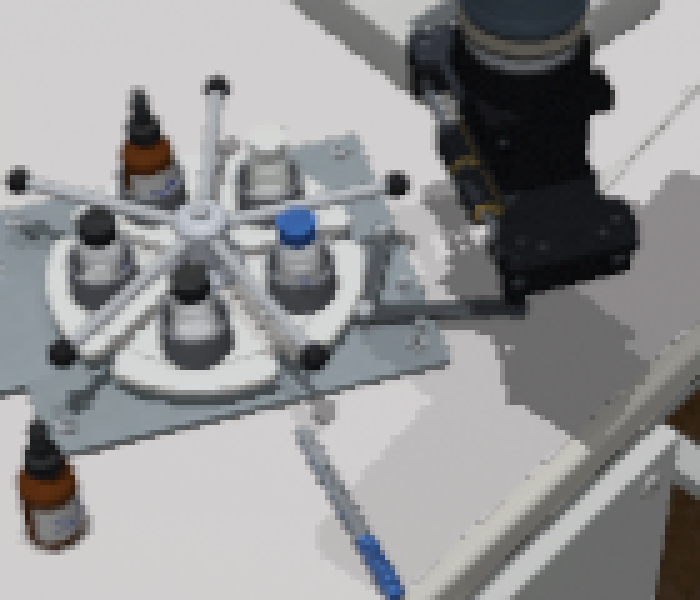

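Run:
```python
from h import *
p=np.load('p.npy');print((proj('scene',T(p,[-.084,.056,.015]))-[180,170])*5)
for v in(.3,.35,.4,.45,.5,.52):
    a=np.radians(194.3)-v;b=a-np.radians(104.3)
    print(v,(proj('scene',T(p,[[-.084+.09*np.cos(a),.056+.09*np.sin(a),.015],[-.084+.056*np.cos(np.radians(270)-v),.056+.056*np.sin(np.radians(270)-v),.03]]))-[180,170])*5,56+90*np.sin(a))
```

```text
[[362.39741614 306.12009225]]
0.3 [[506.87405286 278.16586868]
 [363.06583286 220.54635764]] 60.53569036142695
0.35 [[508.81070884 283.61780095]
 [367.63536523 220.6269084 ]] 65.02243133335418
0.4 [[510.39330974 289.15254779]
 [372.19251886 220.87441968]] 69.48662092573937
0.45 [[511.61533557 294.75716129]
 [376.72693761 221.28840866]] 73.91710098950666
0.5 [[512.47105417 300.41832499]
 [381.22829937 221.86805174]] 78.30279763184598
0.52 [[512.7096482  302.6955754 ]
 [383.0172852  222.14604279]] 80.04207706327588
```

{"op": "play_rows", "data": {
  "steps": [-1, 0, 0.4, 0, 0, -1, 0, 0, -1, 0, -1, 0, 0, -0.85, 0, -1, 0.78, 0.22, 0, 0, -1, 0.78, 0.22, 0, 0, -1, 0.78, 0.22, 0, 0, -1, 0, 0, 0, 0, -1, 0, 0, 0.7, 0, -1, 0, 0, 0.7, 0, -1, 0, 0, 0, 0]
}}

```text
time: 8.25
position: [0.4797, 0.2239, 0.0449]
tool_rot: [0.865, 0.501, -0.003, -0.001]
ft_force: [-0.8, -0.1, 0.5]
grip_width: 0.0003
grip_force: 0.0
```

```bash
python3 st.py
```

```text
t 8.25 car mm [-106.4   28.9   44.9] yaw rel 0.07 tz [-0.007 -0.002 -1.   ] Fcar [-0.5  0.6  0.5] w 0.0003
```

{"op": "play_rows", "data": {
  "steps": [-1, 0.04, 0.36, 0, 0, -1, -0.043, 0.35, 0, -1, -1, -0.043, 0.35, 0, -1, -1, -0.043, 0.35, 0, -1, -1, -0.043, 0.35, 0, -1, -1, -0.043, 0.35, 0, -1, -1, -0.043, 0.35, 0, -1, -1, -0.043, 0.35, 0, -1, -1, -0.043, 0.35, 0, -1, -1, 0, 0, 0, 0]
}}

```text
time: 9.25
position: [0.5736, 0.1973, 0.0484]
tool_rot: [0.601, 0.799, 0.001, 0.001]
ft_force: [-0.3, 0.1, -0.5]
grip_width: 0.0006
grip_force: 0.1
```

```bash
python3 st.py
```

```text
t 9.25 car mm [-82.6 -65.8  48.4] yaw rel 45.95 tz [ 0.003  0.001 -1.   ] Fcar [-0.   0.3 -0.5] w 0.0006
```

{"op": "play_rows", "data": {
  "steps": [-1, -0.043, 0.35, 0, -1, -1, -0.043, 0.35, 0, -1, -1, -0.043, 0.35, 0, -1, -1, -0.043, 0.35, 0, -1, -1, 0, 0, 0, 0, -1, 0, 0, 0, 0, -1, 0, 0, 0, 0, -1, 0, 0, 0, 0, -1, 0, 0, 0, 0, -1, 0, 0, 0, 0]
}}

```text
time: 10.25
position: [0.6112, 0.2097, 0.0471]
tool_rot: [0.431, 0.902, -0.0, -0.0]
ft_force: [1.0, -0.9, -0.5]
grip_width: 0.0008
grip_force: 0.0
```

```bash
python3 st.py
python3 - <<'E'
from rig import robot
import cv2
b=robot.camera('top')['image'][145:275,130:290,::-1]
cv2.imwrite('pics/t2.png',cv2.resize(b,None,fx=4,fy=4,interpolation=3))
E
```

```text
t 10.25 car mm [-53.1 -92.2  47.1] yaw rel 68.82 tz [-0. -0. -1.] Fcar [-0.3 -1.3 -0.5] w 0.0008
```

View pics/t2.png

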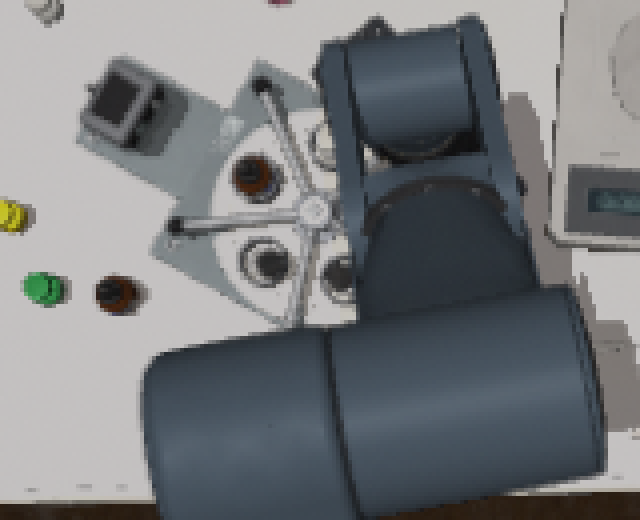

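{"op": "play_rows", "data": {
  "steps": [-1, -0.01, 0.11, 0, -0.31, -1, 0, 0, 0, 0, -1, 0, 0, 0, 0, -1, 0, 0, 0, 0, -1, 0, -0.5, 0, 0, -1, 0, 0, -1, 0, -1, 0, 0, -0.9, 0, -1, 0.04, -0.35, 0, 1, -1, 0.04, -0.35, 0, 1, -1, 0.04, -0.35, 0, 1]
}}

```text
time: 11.3
position: [0.5751, 0.1866, 0.1046]
tool_rot: [0.55, 0.835, 0.0, 0.001]
ft_force: [-0.5, 0.0, -0.9]
grip_width: 0.0001
grip_force: 0.0
```

{"op": "play_rows", "data": {
  "steps": [-1, 0.04, -0.35, 0, 1, -1, 0.04, -0.35, 0, 1, -1, 0.04, -0.35, 0, 1, -1, 0.04, -0.35, 0, 1, -1, 0.04, -0.35, 0, 1, -1, 0.04, -0.35, 0, 1, -1, 0.04, -0.35, 0, 1, -1, 0.04, -0.35, 0, 1, -1, 0.04, -0.35, 0, 1, -1, 0, 0, 0, 0.3]
}}

```text
time: 12.3
position: [0.4819, 0.1967, 0.1041]
tool_rot: [0.865, 0.501, -0.001, -0.0]
ft_force: [0.3, 0.3, -0.5]
grip_width: 0.0005
grip_force: 0.0
```

```bash
cat > ball.py <<'E'
from h import *
from rig import robot
p=np.load('p.npy')
for n in('top','scene'):
    im=robot.camera(n)['image'].max(2).astype(float);c0=C[n]['image'].max(2).astype(float)
    for k in range(5):
        a=np.radians(180+72*k);u=proj(n,T(p,[.121*np.cos(a),.121*np.sin(a),.058]))[0]
        i,j=np.round(u).astype(int);r=[]
        for I in(c0,im):
            w=np.clip(110-I[j-5:j+6,i-5:i+6],0,60);y,x=np.mgrid[-5:6,-5:6];r+=[(x*w).sum()/w.sum(),(y*w).sum()/w.sum(),w.sum()]
        t=[proj(n,T(p,[.121*np.cos(a+d),.121*np.sin(a+d),.058]))[0] for d in(-.05,.05)]
        g=(t[1]-t[0])/.1;m=np.array(r[3:5])-r[:2]
        print(n,k,np.round(r,1),'turn deg',np.degrees(m@g/(g@g)).round(2))
E
python3 st.py; python3 ball.py
```

```text
t 12.3 car mm [-128.8   13.5  104.1] yaw rel 0.06 tz [-0.001 -0.    -1.   ] Fcar [ 0.4 -0.1 -0.5] w 0.0005
top 0 [ 2.000e-01 -7.000e-01  1.317e+03  3.000e-01  1.400e+00  2.543e+03] turn deg -2.98
top 1 [1.000e-01 4.000e-01 1.094e+03 6.000e-01 8.000e-01 9.830e+02] turn deg -0.93
top 2 [ 1.300e+00  4.000e-01  1.616e+03  1.600e+00 -1.000e-01  1.525e+03] turn deg -0.79
top 3 [ 7.000e-01 -3.000e-01  1.435e+03  6.000e-01 -1.000e+00  1.332e+03] turn deg -1.05
top 4 [ 0.000e+00 -8.000e-01  1.242e+03 -6.000e-01 -1.000e+00  1.186e+03] turn deg -1.04
scene 0 [-1.000e-01  6.000e-01  9.480e+02  0.000e+00 -2.000e-01  2.478e+03] turn deg 1.37
scene 1 [ 2.00e-01 -2.00e-01  6.11e+02  9.00e-01 -2.00e-01  4.93e+02] turn deg -1.14
scene 2 [1.00e-01 8.00e-01 8.31e+02 4.00e-01 2.00e-01 7.55e+02] turn deg -1.19
scene 3 [ 4.000e-01  4.000e-01  1.764e+03 -3.000e-01 -0.000e+00  1.589e+03] turn deg -1.36
scene 4 [-3.000e-01  1.300e+00  2.380e+03 -6.000e-01  1.700e+00  2.024e+03] turn deg -0.62
```

{"op": "play_rows", "data": {
  "steps": [-1, -0.36, -0.82, 0, 0, -1, -0.36, -0.82, 0, 0, -1, -0.36, -0.82, 0, 0, -1, -0.36, -0.82, 0, 0, -1, 0, 0, 0, 0, -1, 0, 0, 0.8, 0, -1, 0, 0, 0.8, 0, -1, 0, 0, 0.75, 0, -1, 0, 0, 0, 0, -1, 0, 0, 0, 0]
}}

```text
time: 13.4
position: [0.3776, 0.2076, 0.0335]
tool_rot: [0.865, 0.502, 0.0, 0.0]
ft_force: [-0.1, 0.1, -0.4]
grip_width: 0.0004
grip_force: 0.0
```

```bash
python3 st.py
```

```text
t 13.4 car mm [-171.3  109.3   33.5] yaw rel 0.14 tz [ 0.  0. -1.] Fcar [ 0.   0.1 -0.4] w 0.0004
```

{"op": "play_rows", "data": {
  "steps": [-1, 0, 0.25, 0, 0, -1, 0, 0.25, 0, 0, -1, 0, 0.25, 0, 0, -1, 0, 0.25, 0, 0, -1, 0, 0.25, 0, 0, -1, 0, 0.25, 0, 0, -1, 0, 0.2, 0, 0, -1, 0, 0, 0, 0, -1, 0, 0, 0, 0, -1, 0, 0, 0, 0]
}}

```text
time: 14.4
position: [0.421, 0.1824, 0.0335]
tool_rot: [0.865, 0.502, 0.0, 0.0]
ft_force: [-0.5, -0.3, 0.7]
grip_width: 0.0004
grip_force: 0.0
```

```bash
python3 st.py
```

```text
t 14.4 car mm [-171.6   59.1   33.5] yaw rel 0.16 tz [ 0.  0. -1.] Fcar [-0.5  0.3  0.7] w 0.0004
```

{"op": "play_rows", "data": {
  "steps": [-1, 0, 0.06, 0, 0, -1, 0, 0, 0, 0, -1, 0, 0.06, 0, 0, -1, 0, 0, 0, 0, -1, 0, 0, 0, 0, -1, 0, 0, 0, 0, -1, 0, 0, 0, 0, -1, 0, 0, 0, 0, -1, 0, 0, 0, 0, -1, 0, 0, 0, 0]
}}

```text
time: 15.4
position: [0.4239, 0.1806, 0.0336]
tool_rot: [0.865, 0.502, -0.0, -0.0]
ft_force: [-0.4, 0.8, -0.6]
grip_width: 0.0007
grip_force: 0.8
```

```bash
python3 st.py
```

```text
t 15.4 car mm [-171.7   55.6   33.6] yaw rel 0.15 tz [-0.  0. -1.] Fcar [ 0.6  0.7 -0.6] w 0.0007
```

{"op": "play_rows", "data": {
  "steps": [-1, 0, 0.07, 0, 0, -1, 0, 0, 0, 0, -1, 0, 0, 0, 0, -1, 0, 0, 0, 0, -1, 0, 0, 0, 0, -1, 0, 0, 0, 0, -1, 0, 0, 0, 0, -1, 0, 0, 0, 0, -1, 0, 0, 0, 0, -1, 0, 0, 0, 0]
}}

```text
time: 16.4
position: [0.4259, 0.1795, 0.0336]
tool_rot: [0.865, 0.502, 0.0, 0.0]
ft_force: [0.3, -0.5, -0.1]
grip_width: 0.0008
grip_force: 0.1
```

```bash
python3 st.py
```

```text
t 16.4 car mm [-171.7   53.4   33.6] yaw rel 0.15 tz [ 0. -0. -1.] Fcar [-0.3 -0.5 -0.1] w 0.0008
```

{"op": "play_rows", "data": {
  "steps": [-1, 0, 0.07, 0, 0, -1, 0, 0, 0, 0, -1, 0, 0, 0, 0, -1, 0, 0, 0, 0, -1, 0, 0, 0, 0, -1, 0, 0, 0, 0, -1, 0, 0, 0, 0, -1, 0, 0, 0, 0, -1, 0, 0, 0, 0, -1, 0, 0, 0, 0]
}}

```text
time: 17.4
position: [0.4266, 0.1788, 0.0335]
tool_rot: [0.865, 0.502, -0.001, -0.001]
ft_force: [-1.9, 4.8, 0.5]
grip_width: 0.0006
grip_force: 2.4
```

```bash
python3 st.py
```

```text
t 17.4 car mm [-172.    52.5   33.5] yaw rel 0.14 tz [-0.002  0.    -1.   ] Fcar [3.2 4.  0.5] w 0.0006
```

{"op": "play_rows", "data": {
  "steps": [-1, 0, 0.05, 0, 0, -1, 0, 0, 0, 0, -1, 0, 0, 0, 0, -1, 0, 0, 0, 0, -1, 0, -0.5, 0, 0, -1, 0, -0.4, 0, 0, -1, 0, 0, -1, 0, -1, 0, 0, -1, 0, -1, 0, 0, -1, 0, -1, 0, 0, -1, 0]
}}

```text
time: 18.4
position: [0.4047, 0.1911, 0.1546]
tool_rot: [0.865, 0.502, -0.0, 0.0]
ft_force: [0.0, -0.3, -0.3]
grip_width: 0.0006
grip_force: 0.0
```

{"op": "play_rows", "data": {
  "steps": [-1, -1, 0, 0, 0, -1, -1, 0, 0, 0, -1, -1, 0.5, 0, 0, -1, -1, 1, 0, 0, -1, -1, 1, 0, 0, -1, -1, 1, 0, 0, -1, 0, 1, 0, 0, -1, 0, 1, 0, 0, -1, 0, 1, 0, 0, -1, 0, 0, 0, 0]
}}

```text
time: 19.4
position: [0.4899, -0.0646, 0.1539]
tool_rot: [0.865, 0.501, 0.002, 0.003]
ft_force: [0.7, -0.2, -0.7]
grip_width: 0.0007
grip_force: 0.0
```

```bash
python3 st.py; python3 ball.py | grep -v ' 0 '
python3 - <<'E'
from rig import robot
import cv2,numpy as np
a=cv2.resize(robot.camera('top')['image'][145:275,140:270,::-1],(390,390),interpolation=3)
b=cv2.resize(robot.camera('scene')['image'][170:300,160:290,::-1],(390,390),interpolation=3)
cv2.imwrite('pics/f.png',np.hstack([a,b]))
E
```

```text
t 19.4 car mm [-351.4 -123.7  153.9] yaw rel 0.06 tz [ 0.006 -0.003 -1.   ] Fcar [ 0.2 -0.7 -0.7] w 0.0007
top 1 [1.000e-01 4.000e-01 1.094e+03 4.000e-01 6.000e-01 9.420e+02] turn deg -0.51
top 2 [1.300e+00 4.000e-01 1.616e+03 1.500e+00 1.000e-01 1.465e+03] turn deg -0.5
top 3 [ 7.000e-01 -3.000e-01  1.435e+03  4.000e-01 -8.000e-01  1.301e+03] turn deg -0.73
top 4 [ 0.000e+00 -8.000e-01  1.242e+03 -4.000e-01 -7.000e-01  1.159e+03] turn deg -0.68
scene 1 [ 2.00e-01 -2.00e-01  6.11e+02  6.00e-01 -2.00e-01  5.47e+02] turn deg -0.71
scene 2 [1.00e-01 8.00e-01 8.31e+02 3.00e-01 4.00e-01 7.55e+02] turn deg -0.87
scene 3 [ 4.000e-01  4.000e-01  1.764e+03 -0.000e+00  1.000e-01  1.549e+03] turn deg -0.82
scene 4 [-3.000e-01  1.300e+00  2.380e+03 -4.000e-01  1.500e+00  2.194e+03] turn deg -0.25
```

View pics/f.png

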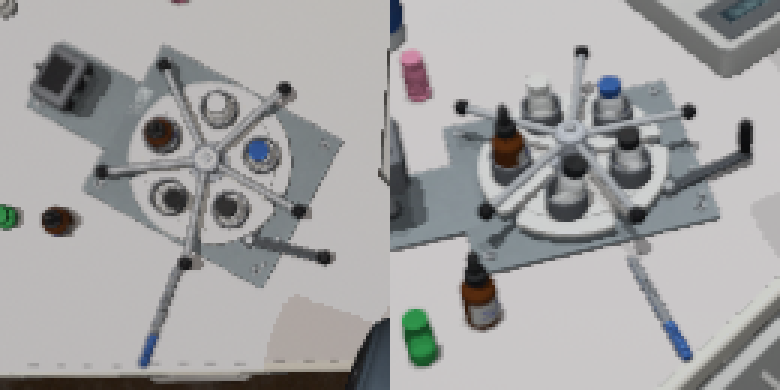

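Run:
```python
from h import *
from rig import robot
p=np.load('p.npy')
for n in('top','scene'):
    im=robot.camera(n)['image'].max(2).astype(float);c0=C[n]['image'].max(2).astype(float)
    u=proj(n,T(p,[-.171,.034,.055]))[0];i,j=np.round(u).astype(int)
    for I in(c0,im):
        w=np.clip(110-I[j-6:j+7,i-6:i+7],0,60);y,x=np.mgrid[-6:7,-6:7];print(n,'knob',(x*w).sum()/w.sum(),(y*w).sum()/w.sum())
    print('px per .06rad',proj(n,T(p,[-.1723,.0394,.055]))[0]-u)
print('bulb expect in final pic',(proj('top',T(p,[.062,0,.118]))-[140,145])*3,(proj('scene',T(p,[.062,0,.118]))-[160,170])*3+[390,0])
```

```text
top knob -0.9205729166666666 -0.8151041666666666
top knob -0.8357487922705314 -0.7860593512767425
px per .06rad [-0.41912349  1.57544829]
scene knob 0.15305598356445815 2.9440164355418594
scene knob 0.1755935946990613 3.0044174489232467
px per .06rad [1.00017332 1.15581226]
bulb expect in final pic [[151.38977818 127.11872727]] [[502.01610271 104.15402033]]
```

Run:
```python
from h import *
from rig import robot
p=np.load('p.npy')
for n in('top','scene'):
    im=robot.camera(n)['image'];
    for I,a in((C[n]['image'],-72),(im,0)):
        a=np.radians(a);I=I.max(2).astype(float)
        u=proj(n,T(p,[.062*np.cos(a),.062*np.sin(a),.11]))[0];i,j=np.round(u).astype(int)
        w=np.clip(65-I[j-5:j+6,i-5:i+6],0,30);y,x=np.mgrid[-5:6,-5:6];m=np.array([i,j])+[(x*w).sum()/w.sum(),(y*w).sum()/w.sum()]
        print(n,m-u,(ray(n,m,.11)-T(p,[.062*np.cos(a),.062*np.sin(a),.11])[0])*1e3)
```

```text
top [1.24226177 0.81081844] [-2.84774789e+00 -4.11624039e+00  9.71445147e-14]
top [1.52902738 0.71036644] [-2.52150833e+00 -5.10311334e+00  9.71445147e-14]
scene [0.05021259 2.81743032] [-9.09953224e+00  8.02476303e+00 -1.38777878e-14]
scene [0.16202493 3.28846762] [-1.01847699e+01  8.28537071e+00 -1.38777878e-14]
```

```bash
python3 -c "
from rig import robot
print(robot.hand_in())"
```

```text
the job is handed in; nothing more can be done
None
```

I handed the job in at about 20 s: the dropper bottle stands in front of the reader, with the wheel about 0.6° short of exact (within the notch's play), the lever back home with its pin in the notch, and the arm clear; the hand-in returned no verdict.

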